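# Roll a sample vial up to the clamped stop of a vial reader and start the reading

## Robot

A 7-joint arm with a two-finger parallel gripper is mounted at the origin on a cart in front of the work surface, level with it; the furniture and walls round the work are solid. World frame = base frame: x ahead of the robot, y to its left, z up, the work surface at z = 0. Lengths are in m, angles in rad, forces in N, time in s.
With the tool pointing down it reaches from about 0.425 to 0.95 m from the base axis. Payload 4.7 kg.
Tool frame: the origin (TCP) lies on the centre line of the jaws, within the pads' length; the fingertips stand robot.nose_length ahead of it and the grasp point (between the pads) lies 8 mm behind it (robot.nose_length is the distance from the TCP to the fingertips, in m); z points along the fingers, x is the direction in which the jaws open and shut, and the axes are right-handed (so a half turn about z gives the same grasp; the last joint's range is limited). The gripper opens to 85 mm and grips with 20 to 120 N. Pads are 22 mm wide; open, the fingers measure 114 mm over their backs; the gripper's body (76 mm by 85 mm) begins 54 mm behind the grasp point. The pads swing forward as they close: fully open they stand 13 mm farther back than shut.
Start: joints at [1.187, 0.469, -0.049, 1.532, 0.024, 1.141, -0.082], TCP at [0.235, -0.633, 0.221] pointing down, gripper open.
Joint ranges: [-2.59, 2.59], [-0.33, 1.99], [-1.39, 1.29], [0.1, 2.45], [-1.04, 4.18], [0.21, 1.99], [-2.66, 2.66]. Speed limits (rad/s): [2.57, 2.57, 3.14, 3.14, 3.14, 3.14, 3.14].

## Interface

Orientations are given as [roll, pitch, yaw] about the fixed x, y, z axes, in that order (R = Rz(yaw) Ry(pitch) Rx(roll)).
In Python, from plant import robot gives the robot as it stands. Calls block until the motion is done:
- robot.goto(position, orientation): joint-space move of the TCP to a pose.
- robot.move_straight(position, vel=0.15, attitude=None, contact_N=None): straight line of the TCP; attitude=None keeps the orientation; vel is the mean speed in m/s. With contact_N (N) it stops when the force on the tool has changed by that much, and returns True; else False.
- robot.move_joints(angles): joint-space move.
- robot.grip(opening, strength=None): opening from 0.0 (shut) to 1.0 (fully open); strength is the grip in N (None keeps the last); returns when the fingers have stopped.
- robot.sleep(seconds).
- robot.inverse_kinematics(position, orientation): joint angles nearest the present ones, or None.
- robot.sense(): the state.
- robot.grab_frame(name): name is "scene" or "top" or "wrist"; returns a dict with "image" (420x560x3 uint8, red, green, blue), "range_z" (420x560 float32, m along the optical axis (not along the pixel's ray), 0 where there is no reading), "fx", "fy", "cx", "cy" (pixels), "dist_coeffs" ([k1, k2, p1, p2, k3] as OpenCV has them; the pictures are not rectified), "R" (3x3) and "t" (3): a world point X has camera coordinates R X + t. Camera axes: x right, y down, z forward; pixel columns grow to the right and rows downward; lengths in m; the calibration is good to about 2 mm. A picture is of the moment at which its call begins.
A pose or a line that the arm cannot do raises robot.IKError and nothing moves.
- robot.close_job(): hands the job in, once; it reports no verdict.
The state is a dict: "t": time; "joint_pos": joint angles; "joint_velocities": joint speeds; "effort": joint torques, N m; "tcp_pos": TCP position; "tcp_rot": TCP orientation; "wrist_force": force on the tool from outside, world axes, zero at the start; "torque": the same for the moment, N m; "opening": opening from 0.0 (shut) to 1.0 (fully open).
Only numpy, scipy, OpenCV 4.12 (cv2) and the standard library are available. Lean on these libraries where they do the work, as an engineer would, in place of code of your own. Each camera call takes 0.05 s, during which the arm holds its last target.

## Task

Roll the amber vial along the lane of the vial reader, pushing it on its side without lifting it, until it lies square against the black sprung pad of the blue stop; press it there gently but firmly for about a second so that the pad gives a little, without driving the pad hard home, shoving the stop or pressing the glass hard, then ease away slowly so that the vial stays lying against the pad. Then press the red button of the reader all the way down and let it go, leaving the other things on the worktop alone.

Things in the scene. Friction and masses are not known exactly. Their poses are not given: they have to be found in the camera images.
- station: Vial reader: white tray fixed on the worktop, 290 mm long (own x), 116 mm wide (own y). Origin on the worktop, under the middle of the lane. Rolling goes along own +x, which points to the robot's left, within 20 degrees. Grey console with the button at x -147 to -113 mm, 20 mm high. A blue stop with a black clamp knob (top 46.5 mm high, 30 mm long in x, 94 mm wide) stands in the lane near its +x end.
- lane_mid (a point): Lane floor (dark rubber, 12 mm above the worktop) in the middle, above the origin of the reader. The lane is 96 mm wide between aluminium rails 24 mm high, and runs from x = -107 mm (a lip 15 mm high over the worktop) to the stop.
- stop_zone (a point): Point fixed on the reader, 58 mm along +x, 24 mm high: middle of the zone where the pad face can be. The stop is clamped anew each time and NOT measured: the face of its black pad (84 mm wide, 13 to 34 mm high) is anywhere within 12 mm before or behind this point along x. The pad gives 6 mm towards +x at 3 N per mm, then is hard (18 N): press 4 to 12 N. Feel for it.
- stop_zone_near (a point): Point fixed on the reader, 46 mm along +x, 24 mm high: the nearest place the pad face can have. On the stop, red pointer arms (26 to 28 mm high, over the rails, inner edges 49 mm from the middle) reach back to 14 mm before the pad face: a vial at the pad has its axis level with their tips.
- vial: Amber glass vial, white screw cap, paper band: cylinder 28 mm across, 86 mm long, about 70 g, lying across the lane, up to 9 degrees askew. Origin: middle of its axis, 26 mm above the worktop. Own y runs along the cylinder to the cap, its other axes turn as it rolls. Smooth (friction about 0.4); let go at 50 mm/s it rolls on some 4 mm.
- vial_center (a point): The same point: middle of the vial's axis.
- read_button (a joint): Red round push button, 22 mm in diameter, facing up, on the console of the vial reader. Value: 0 released, 0.005 m fully pressed; a spring resists it with about 1.5 N at first and 5 N when fully down.
- read_button_top (a point): Middle of the top face of the red button when released, 41 mm above the worktop.
- slide_box: Bystander: blue box, 90x64x34 mm. Origin at the middle of its underside.
- lancet_box: Bystander: turquoise box, 44x80x50 mm. Origin at the middle of its underside.
- timer: Bystander: white timer, 26x56x58 mm. Origin at the middle of its underside.
- oil_bottle: Bystander: small brown bottle with black cap, 29 mm in diameter, 67 mm high. Origin at the middle of its underside.
- coverslips: Bystander: small white box with yellow lid, 32x28x14 mm. Origin at the middle of its underside.
Mind the look-alikes: they are no part of the job. What is shaped like the vial but yellow is not meant.

How it is judged:
By the outcome, as a careful person would: the job done as asked, in the order asked, and still so for the second after the job is handed in, with the robot touching nothing.
It also fails if it takes over 67 s, if anything falls off the work surface, if the arm or the gripper's body presses on something with over 40 N, if the wrist force passes 120 N, or if a joint passes its speed limit or range.

## Working session

There is one attempt and no reset: what is moved stays moved. The work goes in short steps, each a Python script; the robot and the scene stay as the last script left them, time stands still between calls to the robot, and variables do not carry over. Pictures are saved under pics/ and viewed, and the job is handed in when it is done.

```bash
ls; mkdir -p pics; python3 - <<'E'
from plant import robot
import cv2,numpy as np,pickle
s=robot.sense();print(s, robot.nose_length)
for n in ["scene","top","wrist"]:
    f=robot.grab_frame(n);pickle.dump(f,open(f"{n}0.pkl","wb"))
    cv2.imwrite(f"pics/{n}0.png",f["image"][:,:,::-1]);print(n,f["fx"],f["fy"],f["cx"],f["cy"],f["dist_coeffs"],f["R"],f["t"])
E
```

```text
pics
{'t': 0.0, 'joint_pos': array([ 1.18714619,  0.46943247, -0.04860155,  1.53370851,  0.02407021,
        1.1409952 , -0.08226483]), 'joint_velocities': array([-0.00065606, -0.00211277,  0.00256061,  0.00101897, -0.0003901 ,
       -0.00039524,  0.00024014]), 'effort': array([-2.39966712e-04, -5.10308254e+01, -4.65849380e-02, -2.37714690e+01,
        1.06992951e-02,  7.52703025e-03,  1.13290463e-05]), 'tcp_pos': array([ 0.2342735 , -0.63238842,  0.22016133]), 'tcp_rot': array([ 3.14155009e+00,  1.95882801e-03, -1.21598566e+00]), 'wrist_force': array([ 0.62026952, -0.26743226,  0.99312957]), 'torque': array([0.01766252, 0.03366274, 0.03692731]), 'opening': 1.0036128735436773} 0.011
scene 477.7266739771755 477.7266739771755 283.31141910769804 216.71554407372207 [-0.01338626  0.          0.          0.          0.        ] [[ 0.05927251 -0.99795691 -0.02384906]
 [-0.61697587 -0.0178422  -0.78677979]
 [ 0.78474681  0.06134871 -0.61677288]] [-0.05414286  0.36047499  1.01887945]
top 541.5928543789843 541.5928543789843 283.09365763772814 206.00527869139154 [-0.02371821  0.          0.          0.          0.        ] [[-0.00326917 -0.99984445 -0.01733159]
 [-0.99688868  0.00462348 -0.07868659]
 [ 0.07875448  0.01702043 -0.99674873]] [0.01048985 0.5091901  1.45132015]
wrist 312.66444313031263 312.66444313031263 277.2964121465045 211.96636967465162 [-0.04777695  0.          0.          0.          0.        ] [[ 0.34798942 -0.93749563 -0.00230287]
 [-0.89999886 -0.33475675  0.2791773 ]
 [-0.2624984  -0.09507817 -0.96023681]] [-0.67336961 -0.03737548  0.37925099]
```

View pics/scene0.png

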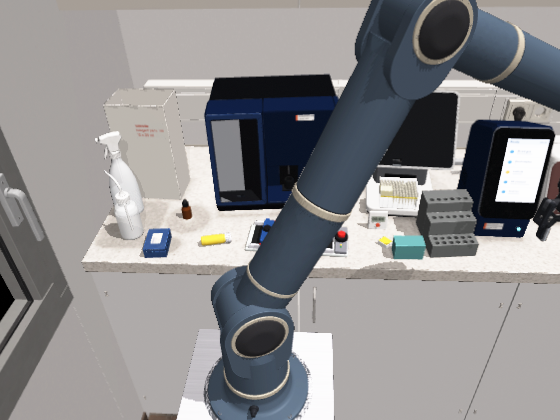

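View pics/top0.png

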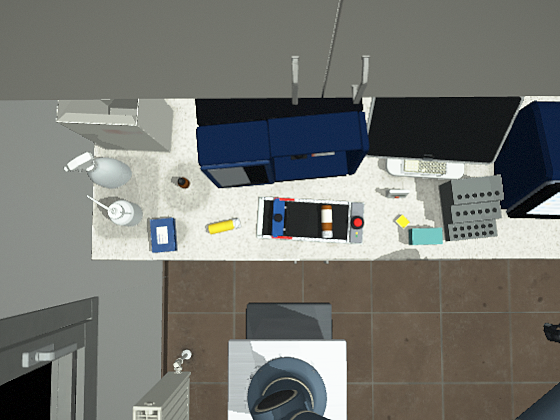

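```bash
cat > h.py <<'E'
import numpy as np,cv2
def ray(f,uv):
    K=np.array([[f["fx"],0,f["cx"]],[0,f["fy"],f["cy"]],[0,0,1]])
    p=cv2.undistortPoints(np.array(uv,float).reshape(-1,1,2),K,np.array(f["dist_coeffs"])).reshape(-1,2)
    d=np.c_[p,np.ones(len(p))]@f["R"]
    return -f["R"].T@f["t"],d
def plane(f,uv,z):
    c,d=ray(f,uv); return c+d*((z-c[2])/d[:,2])[:,None]
def proj(f,X):
    K=np.array([[f["fx"],0,f["cx"]],[0,f["fy"],f["cy"]],[0,0,1]])
    return cv2.projectPoints(np.array(X,float).reshape(-1,3),cv2.Rodrigues(f["R"])[0],f["t"],K,np.array(f["dist_coeffs"]))[0].reshape(-1,2)
E
python3 - <<'E'
import pickle,cv2,numpy as np
from h import *
f=pickle.load(open("top0.pkl","rb"));im=f["image"]
c=im[180:260,190:390];cv2.imwrite("pics/topc.png",cv2.resize(c,None,fx=4,fy=4,interpolation=cv2.INTER_CUBIC)[:,:,::-1])
hsv=cv2.cvtColor(im,cv2.COLOR_RGB2HSV)
r=((hsv[...,0]<6)|(hsv[...,0]>174))&(hsv[...,1]>150)&(hsv[...,2]>90)
n,l,st,ce=cv2.connectedComponentsWithStats(r.astype(np.uint8))
for i in range(1,n):
    if st[i,4]>5:print("red",st[i],ce[i],plane(f,ce[i],.027),plane(f,ce[i],.041))
E
```

```text
red [280 198  14   3  31] [286.25806452 198.90322581] [[ 5.27930764e-01 -2.69479259e-04  2.70000000e-02]] [[ 5.26640055e-01 -4.25783515e-04  4.10000000e-02]]
red [353 218   9   9  62] [357.37096774 221.9516129 ] [[ 0.46468475 -0.19154423  0.027     ]] [[ 0.46400058 -0.18986621  0.041     ]]
red [277 236  15   3  30] [284.36666667 236.76666667] [[0.42559516 0.00520405 0.027     ]] [[0.42528586 0.00499526 0.041     ]]
```

View pics/topc.png

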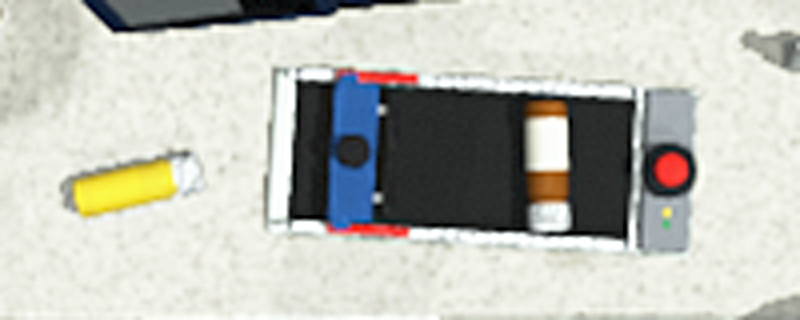

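```bash
python3 - <<'E'
from plant import robot
import pickle,numpy as np
from h import *
from scipy.spatial.transform import Rotation as Ro
f=pickle.load(open("wrist0.pkl","rb"))
s=robot.sense();T=Ro.from_euler("xyz",s["tcp_rot"]).as_matrix()
c=-f["R"].T@f["t"];print("cam in tool",T.T@(c-s["tcp_pos"]),"optical axis in tool",T.T@f["R"][2])
t=pickle.load(open("top0.pkl","rb"))
print(plane(t,[[326.7,221]],.026))
for yaw in [0,np.pi]:
  for y in [-.03,-.10,-.17]:
    for z in (.25,.035):
      try:q=robot.inverse_kinematics([.475,y,z],[np.pi,0,yaw-.05]);print(yaw,y,z,q)
      except Exception as e:print(e)
E
```

```text
cam in tool [-0.00058982 -0.07038916 -0.15269957] optical axis in tool [-5.42865427e-04  2.79131876e-01  9.60252624e-01]
[[ 0.46765535 -0.1091091   0.026     ]]
0 -0.03 0.25 [ 0.59645436  0.17320908 -0.69410284  1.9208953   0.12465379  1.09021869
 -0.19810811]
0 -0.03 0.035 [ 0.40784707  0.47168678 -0.53410555  2.13532958  0.40249262  0.63171045
 -0.45799814]
0 -0.1 0.25 [ 0.66076329  0.17920453 -0.60808022  1.90540401  0.11502737  1.09131234
 -0.04301825]
0 -0.1 0.035 [ 0.51943031  0.47519263 -0.49386853  2.11604686  0.37476936  0.63411337
 -0.28392719]
0 -0.17 0.25 [ 0.73633053  0.2066457  -0.54908956  1.86906384  0.1205384   1.09853414
  0.09172285]
0 -0.17 0.035 [ 0.63045191  0.49310611 -0.46450617  2.07457307  0.35781614  0.65037379
 -0.12444532]
3.141592653589793 -0.03 0.25 None
3.141592653589793 -0.03 0.035 [-0.83050838  0.70232513  1.10807608  2.20007138 -0.91212291  0.81975692
 -2.30753668]
3.141592653589793 -0.1 0.25 None
3.141592653589793 -0.1 0.035 [-0.67839513  0.71656396  1.1077019   2.17909692 -0.91604782  0.83429171
 -2.1652751 ]
3.141592653589793 -0.17 0.25 [-0.66492452  0.26586566  1.12653725  1.93569683 -0.26885613  1.10424592
 -2.62071019]
3.141592653589793 -0.17 0.035 [-0.52662806  0.74469071  1.10700415  2.13639588 -0.9234076   0.86317147
 -2.03465452]
```

```bash
python3 - <<'E'
from plant import robot
import pickle,numpy as np,cv2
robot.goto([.472,-.09,.26],[np.pi,0,-.05])
robot.sleep(.2)
f=robot.grab_frame("wrist");pickle.dump(f,open("w1.pkl","wb"));cv2.imwrite("pics/w1.png",f["image"][:,:,::-1])
s=robot.sense();print(s["t"],s["tcp_pos"],s["tcp_rot"],s["wrist_force"])
E
```

```text
2.5333 [ 0.47201061 -0.09048281  0.25991236] [-3.14147772e+00  1.30371229e-04 -5.10003360e-02] [-0.52963481  0.13152664  0.3795317 ]
```

View pics/w1.png

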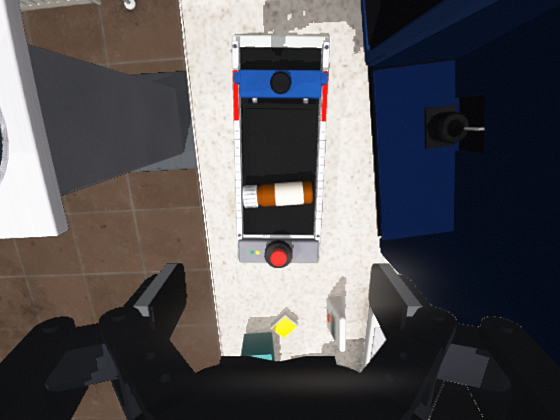

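```bash
python3 - <<'E'
import pickle,cv2,numpy as np
from h import *
f=pickle.load(open("w1.pkl","rb"));im=f["image"]
c=im[25:275,215:345];cv2.imwrite("pics/w1c.png",cv2.resize(c,None,fx=2.4*1.0,fy=2.4,interpolation=cv2.INTER_CUBIC)[:,:,::-1])
hsv=cv2.cvtColor(im,cv2.COLOR_RGB2HSV);H,S,V=cv2.split(hsv)
def comps(m,z,name,mn=30):
    n,l,st,ce=cv2.connectedComponentsWithStats(m.astype(np.uint8))
    for i in range(1,n):
        if st[i,4]>mn and 220<ce[i][0]<340 and ce[i][1]<275:
            p=np.argwhere(l==i)[:,::-1].astype(np.float32);r=cv2.minAreaRect(p)
            print(name,st[i],ce[i].round(1),"W",plane(f,ce[i],z).round(4), "rect",[np.round(x,1) for x in r], plane(f,cv2.boxPoints(r),z)[:,:2].round(4).tolist())
red=((H<5)|(H>175))&(S>170)&(V>120)
comps(red,.028,"red28");
amb=(H>5)&(H<20)&(S>150)&(V>50);amb[:,:]&=True
comps(amb,.033,"amber")
roi=np.zeros_like(V,bool);roi[165:215,240:318]=1
vi=roi&(V>90);vi=cv2.morphologyEx(vi.astype(np.uint8),cv2.MORPH_OPEN,np.ones((3,3)))
comps(vi,.026,"vial");
blue=(H>100)&(H<125)&(S>150)&(V>90)
comps(blue,.04,"blue")
# rail inner edges: dark lane extents per row
for r in range(110,235,10):
    row=V[r,225:340]; d=np.where(row<60)[0]
    if len(d):
        a,b=d.min()+225,d.max()+225
        print(r,a,b,plane(f,[[a-.5,r],[b+.5,r]],.024)[:,:2].round(4).tolist())
E
```

```text
red28 [233  83   6  37 162] [235.6 101.7] W [[0.4274 0.0056 0.028 ]] rect [array([235.6, 101. ]), array([36.1,  4.3]), np.float64(88.1)] [[0.4259, 0.0263], [0.4309, 0.0262], [0.429, -0.0141], [0.4239, -0.014]]
red28 [322  84   6  37 152] [324.1 102.1] W [[ 5.308e-01 -1.000e-04  2.800e-02]] rect [array([324.1, 102. ]), array([ 4.2, 36.2]), np.float64(3.0)] [[0.5269, -0.0202], [0.5298, 0.0202], [0.5346, 0.0197], [0.5319, -0.0207]]
red28 [270 250  16  16 202] [278.  257.7] W [[ 0.467  -0.1948  0.028 ]] rect [array([277.5, 257.5]), array([15., 15.]), np.float64(90.0)] [[0.4569, -0.1831], [0.4768, -0.1841], [0.4759, -0.206], [0.4557, -0.205]]
amber [303 182  10  22 197] [307.6 192.3] W [[ 0.5082 -0.1061  0.033 ]] rect [array([307.5, 192.5]), array([21.,  9.]), np.float64(90.0)] [[0.5029, -0.0928], [0.514, -0.0934], [0.5135, -0.1201], [0.5022, -0.1195]]
amber [257 184  19  23 368] [265.8 195. ] W [[ 0.4562 -0.1069  0.033 ]] rect [array([265.5, 195. ]), array([22.3, 17.3]), np.float64(85.2)] [[0.4449, -0.0932], [0.4662, -0.0925], [0.467, -0.1209], [0.4452, -0.1216]]
vial [ 240  182   73   3
[... 578 characters left out ...]
], [0.5312, 0.0036], [0.4274, 0.0088]]
110 241 317 [[0.432, -0.0039], [0.5234, -0.0085]]
120 242 317 [[0.4322, -0.0155], [0.5232, -0.0201]]
130 242 317 [[0.4313, -0.0271], [0.5229, -0.0317]]
140 242 317 [[0.4304, -0.0389], [0.5227, -0.0436]]
150 242 316 [[0.4294, -0.0509], [0.5213, -0.0556]]
160 242 315 [[0.4284, -0.0631], [0.5198, -0.0677]]
170 242 315 [[0.4274, -0.0755], [0.5196, -0.0802]]
180 243 315 [[0.4276, -0.0881], [0.5194, -0.0928]]
190 313 314 [[0.5153, -0.1055], [0.5179, -0.1056]]
200 313 314 [[0.5151, -0.1186], [0.5177, -0.1187]]
210 243 313 [[0.4244, -0.1273], [0.5161, -0.1319]]
220 243 313 [[0.4233, -0.1408], [0.5159, -0.1455]]
230 244 312 [[0.4235, -0.1547], [0.5143, -0.1593]]
```

View pics/w1c.png

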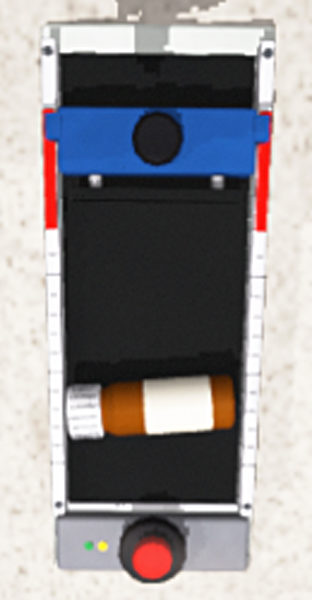

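```bash
python3 - <<'E'
from plant import robot
import pickle,numpy as np,cv2
from h import *
from scipy.spatial.transform import Rotation as Ro
robot.grip(.55)
f=robot.grab_frame("wrist");pickle.dump(f,open("w2.pkl","wb"));cv2.imwrite("pics/w2.png",f["image"][:,:,::-1])
s=robot.sense();print(s["t"],s["tcp_pos"],s["opening"])
T=Ro.from_euler("xyz",s["tcp_rot"]).as_matrix()
d=f["range_z"];vv,uu=np.where((d>.05)&(d<.25))
c,r=ray(f,np.c_[uu,vv]);P=c+r*d[vv,uu][:,None]
L=(P-s["tcp_pos"])@T
for sg in (-1,1):
    m=(sg*L[:,0]>5e-3)&(sg*L[:,0]<.06)&(L[:,2]>-.05)
    Q=L[m];print(len(Q),"max z",Q[:,2].max(),np.percentile(Q[:,2],99))
    for z in (0.008,0,-.01,-.02):
        k=abs(Q[:,2]-z)<.003
        if k.any():print(z,"x",Q[k,0].min().round(4),Q[k,0].max().round(4),"y",Q[k,1].min().round(4),Q[k,1].max().round(4))
E
```

```text
3.05 [ 0.4720022  -0.08995004  0.26001044] 0.551132178236368
1736 max z -0.011754840914728898 -0.014169362395495527
-0.01 x -0.0244 -0.0242 y 0.0009 0.0049
-0.02 x -0.0375 -0.024 y -0.0119 0.0103
1682 max z -0.011888116568296917 -0.014164935579552122
-0.01 x 0.0229 0.0231 y 0.0006 0.0049
-0.02 x 0.0228 0.0354 y -0.0119 0.0109
```

View pics/w2.png

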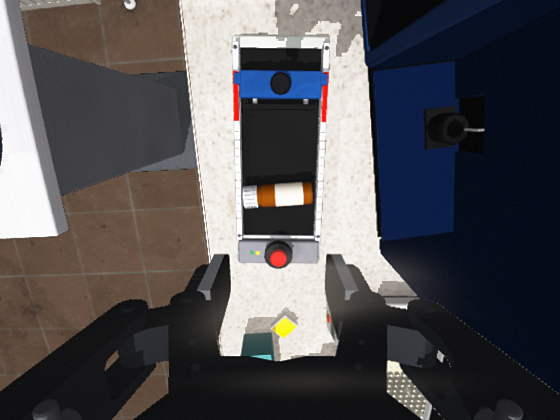

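```bash
python3 - <<'E'
import pickle,numpy as np,cv2
f=pickle.load(open("w2.pkl","rb"))
im=f["image"];d=f["range_z"]
a=cv2.resize(im[235:345,170:380],None,fx=3.6,fy=3.6,interpolation=cv2.INTER_CUBIC)
cv2.imwrite("pics/w2c.png",a[:,:,::-1])
for r in range(248,300,4): print(r,d[r,200:232:3].round(3))
print(d[130:180:10,280])
E
```

```text
248 [1.416 1.414 1.415 0.447 0.445 0.446 0.444 0.444 0.445 0.446 0.444]
252 [1.421 1.416 1.424 0.447 0.446 0.448 0.448 0.446 0.447 0.446 0.447]
256 [1.425 1.433 1.426 0.449 0.449 0.144 0.144 0.144 0.145 0.145 0.448]
260 [1.432 1.439 1.433 0.45  0.14  0.141 0.141 0.14  0.14  0.145 0.45 ]
264 [1.436 0.144 0.147 0.136 0.136 0.136 0.135 0.136 0.137 0.145 0.45 ]
268 [0.141 0.141 0.141 0.133 0.133 0.132 0.132 0.133 0.138 0.146 0.455]
272 [0.137 0.137 0.129 0.128 0.129 0.129 0.129 0.13  0.136 0.144 0.156]
276 [0.134 0.126 0.126 0.125 0.125 0.125 0.126 0.13  0.138 0.146 0.155]
280 [0.131 0.122 0.123 0.122 0.122 0.123 0.124 0.13  0.137 0.145 0.156]
284 [0.121 0.119 0.12  0.119 0.12  0.12  0.124 0.13  0.138 0.145 0.154]
288 [0.118 0.117 0.118 0.117 0.117 0.118 0.123 0.131 0.137 0.146 0.155]
292 [0.113 0.115 0.117 0.115 0.116 0.117 0.123 0.131 0.137 0.144 0.   ]
296 [0.109 0.109 0.117 0.117 0.117 0.117 0.124 0.13  0.137 0.145 0.466]
[0.3871275  0.38904738 0.39364904 0.39903942 0.40083605]
```

View pics/w2c.png

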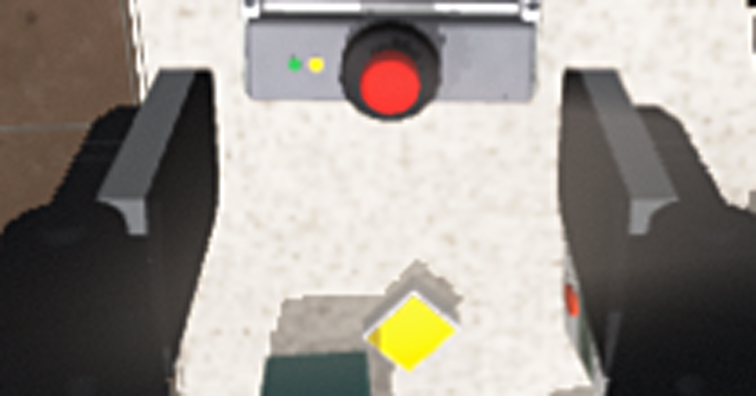

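```bash
python3 - <<'E'
import pickle,numpy as np
from h import *
f=pickle.load(open("w2.pkl","rb"));d=f["range_z"]
def pt(u,v):
    c,r=ray(f,[[u,v]]);return (c+r*d[v,u])[0].round(4)
print("c",-f["R"].T@f["t"],f["R"])
for n,u,v in [("lane",280,140),("lane",280,165),("button",278,257),("table",215,100),("table",350,250),("stop top",260,85),("console",300,250),("tip f",217,256),("tip f",213,256),("tip in",225,256),("table",225,256),("tip r",340,256),("pad in",227,268),("pad in",229,276)]:
    print(n,u,v,pt(u,v))
E
```

```text
c [ 0.47469672 -0.01869798  0.41281071] [[ 9.98783100e-01 -4.93158671e-02  5.13895917e-04]
 [-4.74992321e-02 -9.59082703e-01  2.79113223e-01]
 [-1.32718419e-02 -2.78797980e-01 -9.60258061e-01]]
lane 280 140 [ 0.4772 -0.0412  0.0142]
lane 280 165 [ 0.4757 -0.0729  0.0104]
button 278 257 [ 0.4675 -0.1875  0.0405]
table 215 100 [ 3.981e-01  1.140e-02 -1.000e-04]
table 350 250 [ 0.5701 -0.2003 -0.    ]
stop top 260 85 [0.4573 0.0223 0.0354]
console 300 250 [ 0.4974 -0.1881  0.0198]
tip f 217 256 [ 0.4442 -0.0766  0.2811]
tip f 213 256 [ 0.4421 -0.0769  0.2801]
tip in 225 256 [ 0.4475 -0.0775  0.2794]
table 225 256 [ 0.4475 -0.0775  0.2794]
tip r 340 256 [ 0.501  -0.0803  0.2792]
pad in 227 268 [ 0.4481 -0.0832  0.2803]
pad in 229 276 [ 0.4477 -0.0899  0.2756]
```

```bash
python3 - <<'E'
from plant import robot
import pickle,numpy as np,cv2
from h import *
A=[np.pi,0,-.058]
robot.goto([.470,-.150,.08],A)
robot.move_straight([.470,-.150,.045],vel=.08)
robot.sleep(.2)
s0=robot.sense();print(s0["t"],s0["tcp_pos"],s0["wrist_force"])
r=robot.move_straight([.470,-.150,-.012],vel=.02,contact_N=3)
s=robot.sense();print(r,s["t"],s["tcp_pos"],s["wrist_force"])
robot.sleep(.1)
s=robot.sense();print(s["tcp_pos"],s["wrist_force"])
f=robot.grab_frame("wrist");pickle.dump(f,open("w3.pkl","wb"));cv2.imwrite("pics/w3.png",f["image"][:,:,::-1])
E
```

```text
4.625 [ 0.47038399 -0.1500842   0.04543144] [ 0.02163343  0.45721711 -0.97798268]
True 6.6417 [ 0.47000565 -0.15000802 -0.00056316] [-1.31138479  0.46495532  5.95477951]
[ 0.47003242 -0.15000789 -0.00053661] [-5.73691083e-01 -2.49432338e-04  5.93102852e+00]
```

View pics/w3.png

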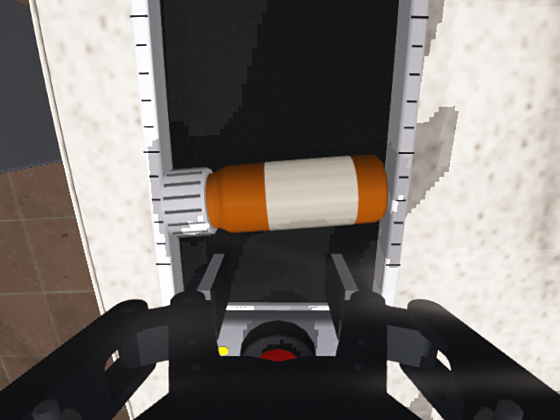

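```bash
cat >> h.py <<'E'
def P(y,z): return [.4735+.058*(y+.0905),y,z]
E
python3 - <<'E'
from plant import robot
import pickle,numpy as np,cv2
from h import *
robot.move_straight(P(-.150,.0065),vel=.03)
robot.sleep(.1)
print(robot.sense()["wrist_force"])
r=robot.move_straight(P(-.125,.0065),vel=.02,contact_N=4)
s=robot.sense();print(r,s["t"],s["tcp_pos"],s["wrist_force"])
if not r:
    r=robot.move_straight(P(-.062,.0065),vel=.03,contact_N=4)
    s=robot.sense();print(r,s["t"],s["tcp_pos"],s["wrist_force"])
f=robot.grab_frame("wrist");pickle.dump(f,open("w4.pkl","wb"));cv2.imwrite("pics/w4.png",f["image"][:,:,::-1])
E
```

```text
[1.10866117 0.18766051 0.20286557]
False 8.7 [ 0.47143415 -0.12515965  0.00647109] [ 0.23671864 -0.26923629  0.0930037 ]
False 10.95 [ 0.47512911 -0.06209556  0.00648133] [1.01535534 0.21893882 0.45264773]
```

View pics/w4.png

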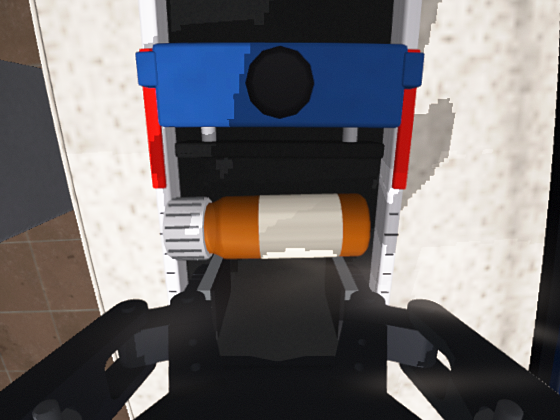

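```bash
python3 - <<'E'
from plant import robot
import pickle,numpy as np,cv2
from h import *
robot.sleep(.15)
F=np.mean([ (robot.sleep(.02),robot.sense()["wrist_force"])[1] for _ in range(8)],0);print("base",F)
np.save("F0.npy",F)
r=robot.move_straight(P(-.030,.0065),vel=.01,contact_N=3)
s=robot.sense();print(r,s["t"],s["tcp_pos"],s["wrist_force"])
robot.sleep(.1)
F1=np.mean([ (robot.sleep(.02),robot.sense()["wrist_force"])[1] for _ in range(6)],0);print("after",F1-F,robot.sense()["tcp_pos"])
f=robot.grab_frame("wrist");pickle.dump(f,open("w5.pkl","wb"));cv2.imwrite("pics/w5.png",f["image"][:,:,::-1])
E
```

```text
base [ 0.00334308 -0.34049274 -0.00989761]
True 13.1833 [ 0.47602927 -0.04337878  0.00626372] [ 0.56007317 -1.35594637  0.06020635]
after [ 0.13780595 -1.08030817  0.31625538] [ 0.47559724 -0.04351764  0.00599007]
```

View pics/w5.png

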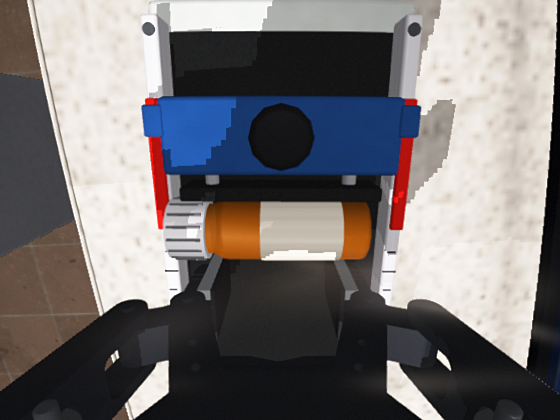

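```bash
python3 - <<'E'
from plant import robot
import pickle,numpy as np,cv2
from h import *
F0=np.load("F0.npy")
def fr(n=6): 
    return np.mean([ (robot.sleep(.02),robot.sense()["wrist_force"])[1] for _ in range(n)],0)-F0
y=-.0434
for i in range(12):
    y+=.0005
    robot.move_straight(P(y,.0065),vel=.008)
    F=fr();print(i,round(y,4),robot.sense()["tcp_pos"].round(4),F.round(2))
    if -F[1]>7: break
print("hold",robot.sense()["t"]);robot.sleep(.4);print(fr().round(2));robot.sleep(.3);print(fr(),robot.sense()["t"],robot.sense()["tcp_pos"])
f=robot.grab_frame("wrist");pickle.dump(f,open("w6.pkl","wb"));cv2.imwrite("pics/w6.png",f["image"][:,:,::-1])
np.save("y.npy",y)
E
```

```text
0 -0.0429 [ 0.4757 -0.0432  0.0063] [-0.45 -1.83 -0.39]
1 -0.0424 [ 0.4758 -0.0427  0.0064] [-1.08 -2.81 -0.45]
2 -0.0419 [ 0.4759 -0.0423  0.0064] [-2.17 -4.11 -0.37]
3 -0.0414 [ 0.4759 -0.042   0.0064] [-1.93 -4.81  0.07]
4 -0.0409 [ 0.4759 -0.0418  0.0064] [-1.89 -5.42 -0.37]
5 -0.0404 [ 0.4759 -0.0416  0.0064] [-2.36 -6.23 -0.38]
6 -0.0399 [ 0.4758 -0.0414  0.0064] [-2.25 -6.8   0.04]
7 -0.0394 [ 0.4759 -0.0412  0.0063] [-2.08 -7.37 -0.17]
hold 16.25
[-2.09 -7.29 -0.08]
[-2.01384103 -7.26548031 -0.17776736] 17.15 [ 0.47585342 -0.04117552  0.00634141]
```

View pics/w6.png

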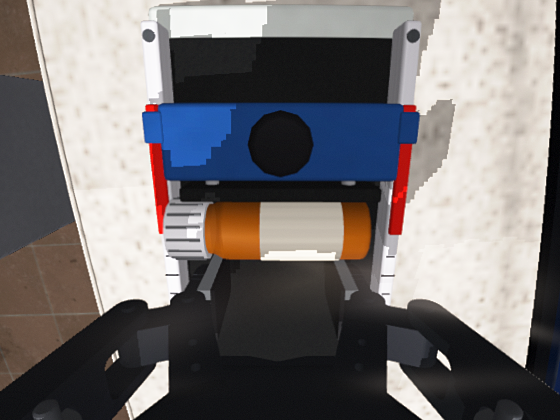

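```bash
python3 - <<'E'
from plant import robot
import pickle,numpy as np,cv2
from h import *
robot.sleep(.2)
robot.move_straight(P(-.0455,.0065),vel=.003)
print(robot.sense()["t"],robot.sense()["tcp_pos"],robot.sense()["wrist_force"]-np.load("F0.npy"))
robot.move_straight(P(-.050,.0065),vel=.005)
robot.move_straight(P(-.065,.0065),vel=.03)
print(robot.sense()["t"],robot.sense()["wrist_force"]-np.load("F0.npy"))
f=robot.grab_frame("wrist");pickle.dump(f,open("w7.pkl","wb"));cv2.imwrite("pics/w7.png",f["image"][:,:,::-1])
E
```

```text
19.5833 [ 0.47612153 -0.04547938  0.00648946] [ 0.01072774  1.55071177 -0.24386712]
21.2833 [-0.2265522  -0.07287085  0.20420694]
```

View pics/w7.png

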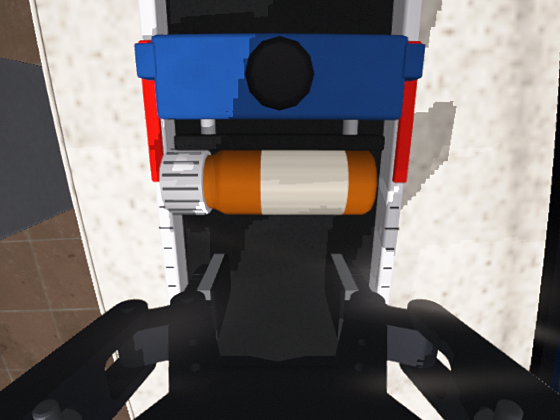

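```bash
python3 - <<'E'
from plant import robot
import pickle,numpy as np,cv2
from h import *
for n in ("top0","w1","w2"):
    f=pickle.load(open(n+".pkl","rb"));H,S,V=cv2.split(cv2.cvtColor(f["image"],cv2.COLOR_RGB2HSV))
    m=(((H<5)|(H>175))&(S>150)&(V>120)).astype(np.uint8)
    N,l,st,ce=cv2.connectedComponentsWithStats(m)
    for i in range(1,N):
        p=plane(f,ce[i],.041)[0]
        if st[i,4]>30 and p[1]<-.15 and p[1]>-.22: print(n,st[i],p)
f=pickle.load(open("w2.pkl","rb"));d=f["range_z"]
for u in (265,267,269,271,278,284,287,289,291):
    c,r=ray(f,[[u,257]]);print(u,(c+r*d[257,u])[0].round(4))
for v in (241,244,246,248,251,264,266):
    c,r=ray(f,[[278,v]]);print(v,(c+r*d[v,278])[0].round(4))
robot.move_straight(P(-.066,.10),vel=.12)
robot.goto([.466,-.189,.10],[np.pi,0,-.058])
robot.grip(0)
s=robot.sense();print(s["t"],s["opening"],s["tcp_pos"])
f=robot.grab_frame("wrist");pickle.dump(f,open("w8.pkl","wb"));cv2.imwrite("pics/w8.png",f["image"][:,:,::-1])
E
```

```text
top0 [354 218   8   9  59] [ 0.46405119 -0.19014288  0.041     ]
w1 [270 250  17  16 219] [ 0.46727496 -0.18864329  0.041     ]
w2 [270 250  17  17 216] [ 0.46721661 -0.18877511  0.041     ]
265 [ 0.4501 -0.1904  0.0323]
267 [ 0.4527 -0.1907  0.0318]
269 [ 0.4553 -0.1911  0.0312]
271 [ 0.4585 -0.1865  0.0418]
278 [ 0.4675 -0.1875  0.0405]
284 [ 0.4752 -0.1883  0.0395]
287 [ 0.4792 -0.1922  0.0315]
289 [ 0.4819 -0.1928  0.0305]
291 [ 0.4845 -0.1921  0.0322]
241 [ 0.4683 -0.171   0.0262]
244 [ 0.4682 -0.1726  0.0327]
246 [ 0.4681 -0.1752  0.0332]
248 [ 0.4679 -0.1789  0.0311]
251 [ 0.4679 -0.1794  0.04  ]
264 [ 0.467  -0.1969  0.0416]
266 [ 0.4667 -0.2042  0.0325]
23.3333 0.0015444279947010653 [ 0.46611264 -0.1886131   0.10005708]
```

View pics/w8.png

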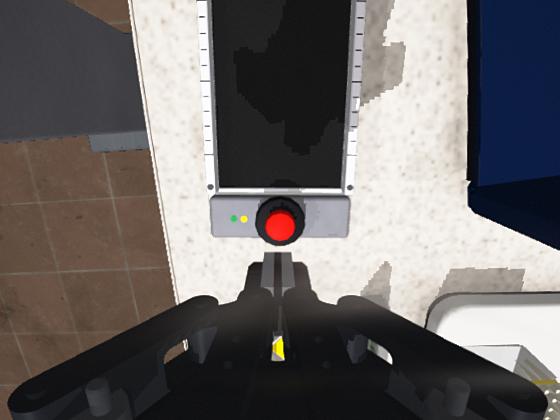

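```bash
python3 - <<'E'
from plant import robot
import pickle,numpy as np,cv2
from h import *
A=[np.pi,0,-.058]
X,Y=.4668,-.189
robot.move_straight([X,Y,.065],vel=.06)
robot.sleep(.2)
F0=robot.sense()["wrist_force"]
r=robot.move_straight([X,Y,.035],vel=.03,contact_N=9)
s=robot.sense();print(r,s["t"],s["tcp_pos"],s["wrist_force"]-F0)
z=.035
while not r and z>.012:
    z-=.001
    r=robot.move_straight([X,Y,z],vel=.01,contact_N=9)
    s=robot.sense();print(r,s["tcp_pos"].round(4),(s["wrist_force"]-F0).round(2))
    if (s["wrist_force"]-F0)[2]>9: break
robot.sleep(.3);s=robot.sense();print(s["t"],s["tcp_pos"],s["wrist_force"]-F0)
f=robot.grab_frame("wrist");pickle.dump(f,open("w9.pkl","wb"));cv2.imwrite("pics/w9.png",f["image"][:,:,::-1])
E
```

```text
False 25.4667 [ 0.46697212 -0.18902229  0.03517461] [0.73397033 0.6005869  0.7478261 ]
False [ 0.4668 -0.189   0.0341] [0.   0.78 0.92]
False [ 0.4667 -0.189   0.0329] [ 0.06 -0.02  0.08]
False [ 0.4667 -0.189   0.0319] [0.25 0.38 0.17]
False [ 0.4669 -0.189   0.031 ] [ 0.91 -0.69  1.15]
False [ 0.4669 -0.189   0.0301] [-0.55 -1.53  2.11]
False [ 0.4669 -0.189   0.0291] [ 0.24 -0.14  2.82]
False [ 0.4669 -0.189   0.0281] [ 0.41 -0.25  3.92]
False [ 0.4669 -0.189   0.0271] [ 0.28 -0.08  3.89]
False [ 0.4669 -0.189   0.0261] [ 0.81 -0.73  4.89]
False [ 0.467  -0.189   0.0259] [-1.88  1.77 12.71]
28.2667 [ 0.46698885 -0.18904521  0.02585349] [-2.49524615  0.22075839 12.82040253]
```

View pics/w9.png

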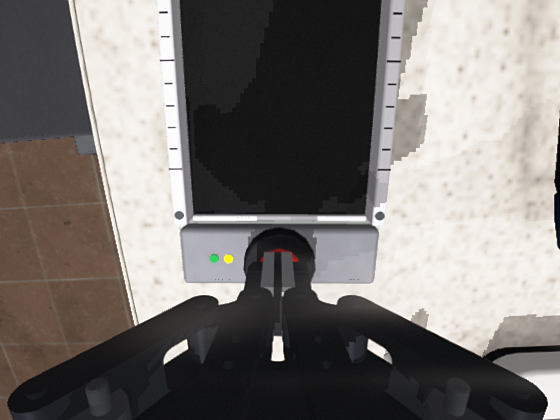

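```bash
python3 - <<'E'
from plant import robot
import pickle,numpy as np,cv2
from h import *
X,Y=.4668,-.189
robot.move_straight([X,Y,.045],vel=.03)
robot.move_straight([X,Y,.20],vel=.12)
robot.goto([.472,-.09,.26],[np.pi,0,-.058])
robot.sleep(.3)
s=robot.sense();print(s["t"],s["wrist_force"])
for n in ("wrist","top"):
    f=robot.grab_frame(n);pickle.dump(f,open(n+"10.pkl","wb"))
    im=f["image"]
    c=im[25:275,215:345] if n=="wrist" else im[130:270,140:460]
    k=2.4;cv2.imwrite(f"pics/{n}10.png",cv2.resize(c,None,fx=k,fy=k,interpolation=cv2.INTER_CUBIC)[:,:,::-1])
    d=f["range_z"]
f=pickle.load(open("wrist10.pkl","rb"));d=f["range_z"]
H,S,V=cv2.split(cv2.cvtColor(f["image"],cv2.COLOR_RGB2HSV))
m=(((H<5)|(H>175))&(S>150)&(V>120)).astype(np.uint8)
N,l,st,ce=cv2.connectedComponentsWithStats(m)
for i in range(1,N):
    if st[i,4]>30:
        vv,uu=np.where(l==i);c,r=ray(f,np.c_[uu,vv]);Q=c+r*d[vv,uu][:,None];print(st[i],np.median(Q,0).round(4),"min y",plane(f,np.c_[uu,vv],.028)[:,1].min().round(4))
E
```

```text
31.4083 [-0.22004966  0.30999896  0.19371057]
[233  83   6  37 171] [0.4273 0.0066 0.0281] min y -0.0139
[322  83   6  38 160] [ 0.5308 -0.0008  0.0279] min y -0.0211
```

View pics/wrist10.png

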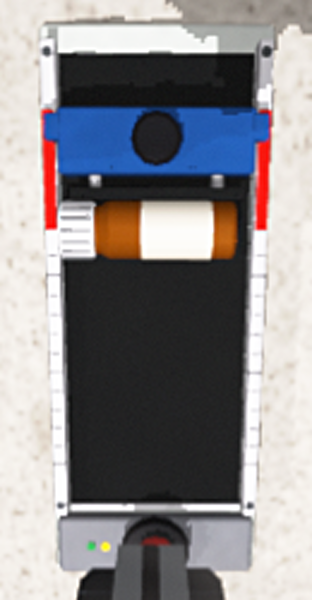

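View pics/top10.png

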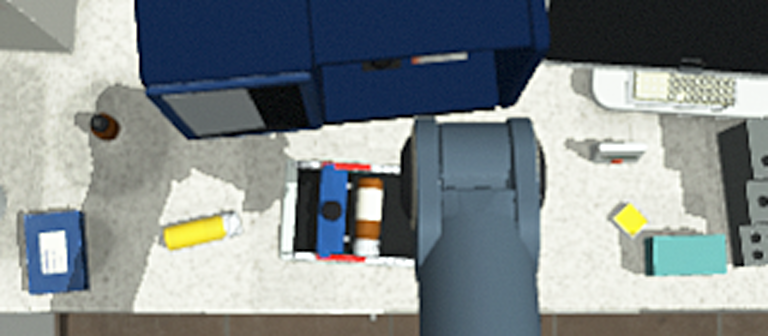

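```bash
python3 - <<'E'
import pickle,numpy as np,cv2
from h import *
for n in ("w7","wrist10"):
    f=pickle.load(open(n+".pkl","rb"));g=f["image"].max(2).astype(int)
    im=f["image"]
    H,S,V=cv2.split(cv2.cvtColor(im,cv2.COLOR_RGB2HSV))
    red=((H<5)|(H>175))&(S>150)&(V>120)
    L=red.copy();L[:,280:]=0;R=red.copy();R[:,:280]=0
    L[200:]=0;R[200:]=0
    tips=[]
    for M in (L,R):
        vv,uu=np.where(M);k=vv.max();tips.append(plane(f,[[uu[vv==k].mean(),k+.5]],.028)[0])
    tips=np.array(tips);print(n,"tips",tips.round(4).tolist())
    cols=(215,240,300,330,355) if n=="w7" else (262,268,280,295,308)
    for c in cols:
        rows=np.arange(100,230); on=V[100:230,c]>75
        N,l=cv2.connectedComponents(on.astype(np.uint8)[:,None])
        # run through vial
        mid=183 if n=="w7" else 121
        rr=rows[(l[:,0]==l[mid-100,0])]
        a,b=rr.min()-.5,rr.max()+.5
        cc,d=ray(f,[[c,a],[c,b]])
        # axis: bisector of tangent rays (exact for circle) cut at z=.026
        d/=np.linalg.norm(d,axis=1)[:,None];m=d.sum(0);X=cc+m*((.026-cc[2])/m[2])
        ty=np.interp(X[0],tips[:,0],tips[:,1]);print(c,a,b,X.round(4),"axis - tip line y(mm)",round((X[1]-ty)*1e3,2))
E
```

```text
w7 tips [[0.4247, -0.0153, 0.028], [0.531, -0.0219, 0.028]]
215 154.5 208.5 [ 0.45   -0.0173  0.026 ] axis - tip line y(mm) -0.43
240 150.5 213.5 [ 0.4609 -0.0182  0.026 ] axis - tip line y(mm) -0.65
300 149.5 214.5 [ 0.4868 -0.0197  0.026 ] axis - tip line y(mm) -0.56
330 149.5 214.5 [ 0.4997 -0.0204  0.026 ] axis - tip line y(mm) -0.49
355 151.5 214.5 [ 0.5106 -0.0215  0.026 ] axis - tip line y(mm) -0.85
wrist10 tips [[0.4262, -0.0144, 0.028], [0.5296, -0.0216, 0.028]]
262 108.5 132.5 [ 0.4567 -0.0175  0.026 ] axis - tip line y(mm) -1.01
268 108.5 132.5 [ 0.4639 -0.0179  0.026 ] axis - tip line y(mm) -0.94
280 108.5 133.5 [ 0.4781 -0.0194  0.026 ] axis - tip line y(mm) -1.37
295 108.5 133.5 [ 0.4959 -0.0204  0.026 ] axis - tip line y(mm) -1.16
308 109.5 132.5 [ 0.5114 -0.0213  0.026 ] axis - tip line y(mm) -0.94
```

```bash
python3 - <<'E'
import pickle,numpy as np,cv2
from h import *
for n,mid in (("w5",230),("w6",232),("w7",183)):
    f=pickle.load(open(n+".pkl","rb"));im=f["image"]
    H,S,V=cv2.split(cv2.cvtColor(im,cv2.COLOR_RGB2HSV))
    red=((H<5)|(H>175))&(S>150)&(V>120);red[245:]=0
    tips=[]
    for a,b in ((140,175),(385,420)):
        M=np.zeros_like(red);M[:,a:b]=red[:,a:b]
        vv,uu=np.where(M);k=vv.max();tips.append(plane(f,[[uu[vv==k].mean(),k+.5]],.028)[0])
    tips=np.array(tips);o=[]
    for c in (235,245,300,320,335,350):
        col=im[:,c].max(1)>75;a=mid
        while col[a-1]:a-=1
        b=mid
        while col[b+1]:b+=1
        # top edge + known radius: axis from upper tangent ray
        cc,d=ray(f,[[c,a-.5]]);d=d[0]
        e=d[1:]/np.linalg.norm(d[1:]);nrm=np.array([e[1],-e[0]])
        if nrm[0]>0:nrm=-nrm   # towards -y
        p=cc[1:]+nrm*.014;t=(.026-p[1])/e[1];y=p[0]+e[0]*t
        x=(cc+d*((.026-cc[2])/d[2]))[0]
        o.append((y-np.interp(x,tips[:,0],tips[:,1]))*1e3)
    print(n,a,b,np.round(o,2),tips[:,1].round(4))
E
```

```text
w5 203 259 [-2.38 -2.36 -2.3  -2.27 -2.25 -2.69] [-0.0149 -0.0214]
w6 203 259 [-0.43 -0.42  0.11  0.13  0.15 -0.29] [-0.015  -0.0215]
w7 153 214 [-1.11 -1.1  -0.62 -0.57 -0.53 -1.75] [-0.0153 -0.0219]
```

```bash
python3 - <<'E'
import pickle,numpy as np,cv2
f=pickle.load(open("w7.pkl","rb"))
c=f["image"][115:220,150:415].astype(float)
c=np.clip((c/255)**.4*255,0,255).astype(np.uint8)
cv2.imwrite("pics/w7e.png",cv2.resize(c,None,fx=3,fy=3,interpolation=cv2.INTER_NEAREST)[:,:,::-1])
print(f["image"][128:156,300].max(1)); print(f["image"][128:156,330].max(1));print(f["range_z"][128:156,320].round(3))
E
```

```text
[ 21  22  23  23  19  19  15  17  22  20  23  22  21  22  23  21  22  20
  21  20  16  33 105 160 169 170 169 170]
[ 21  22  21  20  21  18  16  15  21  21  21  22  23  22  18  20  23  23
  21  22  17  18  90 160 167 168 167 170]
[0.143 0.142 0.142 0.143 0.143 0.142 0.132 0.123 0.121 0.123 0.123 0.122
 0.123 0.122 0.122 0.123 0.123 0.124 0.124 0.123 0.124 0.123 0.125 0.127
 0.126 0.125 0.125 0.123]
```

View pics/w7e.png

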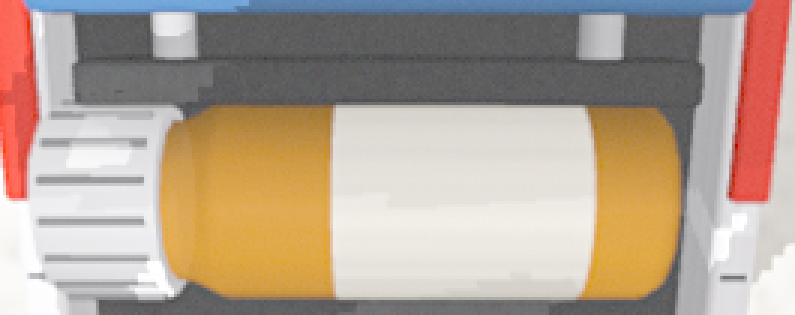

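```bash
python3 - <<'E'
from plant import robot
import pickle,numpy as np,cv2
from h import *
A=[np.pi,0,-.058]
robot.goto(P(-.075,.09),A);robot.sleep(.2)
f=robot.grab_frame("wrist");pickle.dump(f,open("w11.pkl","wb"))
c=(f["image"]/255.)**.5*255
cv2.imwrite("pics/w11.png",cv2.resize(c[60:240,170:390].astype(np.uint8),None,fx=3,fy=3,interpolation=cv2.INTER_CUBIC)[:,:,::-1])
robot.goto([.467,-.189,.14],A);robot.sleep(.2)
f=robot.grab_frame("wrist");cv2.imwrite("pics/w12.png",f["image"][:,:,::-1])
d=f["range_z"];H,S,V=cv2.split(cv2.cvtColor(f["image"],cv2.COLOR_RGB2HSV))
m=(((H<5)|(H>175))&(S>150)&(V>120));m[:,:240]=0;m[:,320:]=0;m[260:]=0;m[:150]=0
vv,uu=np.where(m);c,r=ray(f,np.c_[uu,vv]);Q=c+r*d[vv,uu][:,None];print(len(vv),np.median(Q,0),robot.sense()["t"])
E
```

```text
505 [ 0.46716737 -0.18966363  0.04059958] 33.2917
```

View pics/w11.png

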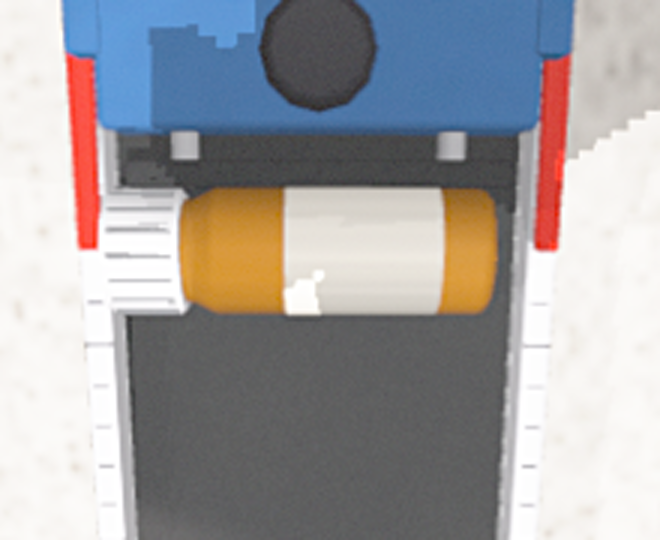

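View pics/w12.png

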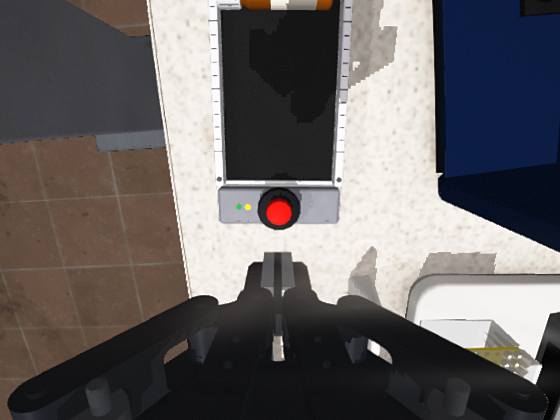

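```bash
python3 -c "
from plant import robot
robot.close_job();print(robot.sense()['t'])"
```

```text
the job is handed in; nothing more can be done
the job is handed in; nothing more can be done
```

The amber vial lies square against the sprung pad, the red button has been pressed fully and let go, and the job is handed in at about 33 s of the 67 s allowed.

- **Rolling and pressing:** I pushed the vial along the lane with both fingertips, which took out most of its roughly 9 degree skew; it lay square at the pad. I pressed the pad at about 7.3 N, with about 2.3 mm of give, for a little over a second. Then I eased away at 3 mm/s.
- **Button:** The spring force rose from about 1 N to 5 N, then the button bottomed hard at about 12.7 N.

**Last checks:**
- **Vial:** The vial lies level with the red pointer tips, and no gap to the pad is visible. My axis measurements put it 0.5 to 1 mm short of the tips, which is within about a pixel, so the images cannot rule out a smaller gap.
- **Button:** It is back up, with its top at 40.6 mm.
- **Other things:** In the last top view the bystanders and the yellow look-alike appear where they were. I compared that by eye and did not measure it.
- **Disagreement:** With the jaws partly open, the fingertips stood about 12 mm behind the TCP, although `nose_length` suggests 11 mm ahead. I set the pushing height by touching the lane floor lightly, at about 6 N.

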